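Scrape the saw chips off the sloping work board

TASK

Take the scraper block by its handle from its wooden holder, set its underside flat on the sloping board above the loose steel chips and push all five chips down the slope into the trough with it. Then stand the scraper back upright in its holder and let go. Never touch the chips with the gripper, and leave the V-block, hammer and tin where they are.

Things in the scene. Friction and masses are not known exactly. Their poses are not given: they have to be found in the camera images.
- board: Fixed board sloping 28 degrees down towards the robot; dark rubber face 240 mm along the slope, high grip (chips stay put till pushed). Origin: centre of the face, 106 mm above the bench; x up the slope, y across, z square out of the face. Side rails stand 10 mm above the face, inner sides at y = +-115 mm, lower and upper edges open. May be turned 15 degrees about the vertical.
- lower_edge (a point): Middle of the board's lower edge (board x = -120 mm), on the face, 50 mm above the bench. The upper edge is 163 mm above the bench.
- trough_floor (a point): Middle of the floor of the level, open-topped chip trough fixed below the board's lower edge; floor 7 mm above the bench, inside 97 mm front to back (from 11 mm behind the lower edge, under the board, to 86 mm in front of it) and 234 mm wide, walls up to 45 mm above the bench.
- scraper: Loose scraper block, about 0.25 kg: base 36 mm thick (x), 115 mm long (y), 28 mm high, flat metal underside; on it a centred wooden handle fin 22 mm thick (x), 60 mm long (y), from 28 to 80 mm above the underside. Origin: centre of the underside, z up through the handle. Starts upright in its holder. Same shape either way round.
- holder: Fixed shallow wooden tray that holds the scraper: outside 68 x 147 mm (x, y), 16 mm high, inside 56 x 135 mm, inner floor 6 mm above the bench. Origin: centre of its underside. Stands left or right of the board.
- vblock: Loose steel V-block 50 x 60 x 50 mm, 0.7 kg, standing on the other side of the board from the holder. Bystander. Origin: centre of its underside.
- hammer: Loose hammer lying on the bench, 270 mm long along its x, handle towards -x. Bystander.
- tin: Loose closed tin, 66 mm diameter, 120 mm high. Bystander. Origin: centre of its underside.
- chip0: Loose steel chip (saw offcut), 18x12x9 mm bar piece, 13 to 15 g, lying flat on the board's face. Origin: centre of its underside as it lies at the start.
- chip1: Loose steel chip (saw offcut), 14x14x10 mm bar piece, 13 to 15 g, lying flat on the board's face. Origin: centre of its underside as it lies at the start.
- chip2: Loose steel chip (saw offcut), L-shaped piece 20x14 mm, 9 mm thick, 13 to 15 g, lying flat on the board's face. Origin: centre of its underside as it lies at the start.
- chip3: Loose steel chip (saw offcut), 16x13x8 mm bar piece, 13 to 15 g, lying flat on the board's face. Origin: centre of its underside as it lies at the start.
- chip4: Loose steel chip (saw offcut), 12x17x9 mm bar piece, 13 to 15 g, lying flat on the board's face. Origin: centre of its underside as it lies at the start.
Things that resemble listed ones, but are neither listed nor needed, are in the scene too. What is shaped like the scraper but purple or red is not meant.

How it is judged:
By the outcome, as a careful person would: the job done as asked, in the order asked, and still so for the second after the job is handed in, with the robot touching nothing.
It also fails if it takes over 61 s, if anything falls off the work surface, if the arm or the gripper's body presses on something with over 40 N, if the wrist force passes 120 N, or if a joint passes its speed limit or range.

ROBOT

A 6-joint arm with a two-finger parallel gripper is mounted at the origin on the work surface. World frame = base frame: x ahead of the robot, y to its left, z up, the work surface at z = 0. Lengths are in mm, angles in rad, forces in N, time in s.
With the tool pointing down it reaches from about 375 to 975 mm from the base axis. Payload 3.8 kg.
Tool frame: the origin (TCP) lies on the centre line of the jaws, within the pads' length; the fingertips stand 14 mm ahead of it and the grasp point (between the pads) lies 5 mm behind it (bot.tip_reach is the distance from the TCP to the fingertips, in mm); y points along the fingers, z is the direction in which the jaws open and shut, and the axes are right-handed (so a half turn about y gives the same grasp; the last joint's range is limited). The gripper opens to 85 mm and grips with 20 to 120 N. Pads are 22 mm wide; open, the fingers measure 114 mm over their backs; the gripper's body (76 mm by 85 mm) begins 54 mm behind the grasp point. The pads swing forward as they close: fully open they stand 13 mm farther back than shut.
Start: joints at [1.153, 0.264, 1.604, -0, 1.274, -0.037], TCP at [250.87, 626.644, 245.28] pointing down, gripper open.
Joint ranges: [-2.63, 2.63], [-0.94, 2.18], [0.31, 2.57], [-1.31, 4.45], [0, 2.66], [-2.55, 2.55]. Speed limits (rad/s): [2.57, 2.57, 3.14, 3.14, 3.14, 3.14].

INTERFACE

Orientations are given as a unit quaternion [w, x, y, z].
In Python, from cell import bot gives the robot as it stands.
- The arm moves only by the shell command python3 -m handwheel 'ROWS' [FORCE]. ROWS is JSON, a list of rows, each an object of numbers: "dx", "dy", "dz": the shift along the tool's x, y, z in cm; "rx", "ry", "rz": the turn, a rotation vector about the tool's x, y, z in rad; "claw": the finger opening in cm, from 0 to 8.54. In form: [{"dx": .., "dy": .., "dz": .., "rx": .., "ry": .., "rz": .., "claw": ..}, ...]. A call has 1 to 20 rows; each row is the pose to reach, as a shift and turn from the pose commanded when the call began, along the tool's axes at that moment; what a row does not reach only later rows make up. A row lasts 1/8 s, in which the tool goes at most 62.5 mm and 10.7 degrees, less where a joint would pass 70% of its speed; a pose out of reach is approached as far as the arm can. A call with a gripper value outside its range is refused whole. The fingers move at their own pace and stop on an object; FORCE is the grip in N (left out, the last holds). Time passes only in rows, so rows that repeat a pose let the fingers close. It gives the time, the measured TCP pose, the force and the opening at its end, in the units of the state.
- bot.state(): the state, without advancing time (a new reading comes with each control period).
- bot.get_image(name): name is "scene" or "side" or "wrist"; returns (picture, depth): 400x640x3 uint8, blue, green, red; 400x640 float32, mm along the optical axis (not along the pixel's ray), 0 where there is no reading.
- bot.camera_info(name): a dict with "vertical_fov" (degrees; the focal length in pixels is half the picture's height over the tangent of half this angle, whatever the lens; pixels are square), "cx", "cy" (the principal point, pixels), "camera_from_world" (4x4, takes a point from world to camera coordinates). Camera axes: x right, y up, looking along -z (the intrinsics and any distortion apply to the point x, -y, -z); pixel columns grow to the right and rows downward; lengths in mm; the calibration is good to about 2 mm. The wrist camera is an equidistant fisheye: a pixel r from the principal point sees the ray r / f radians off the axis. A picture is of the moment at which its call begins: read the wrist's pose just before it. camera_info takes no time and is no camera call; for the wrist camera it gives the pose at the moment of the call.
- bot.finish_job(): hands the job in, once; it reports no verdict.
The state is a dict: "time_s": time; "joint_pos": joint angles; "dq": joint speeds; "tau": joint torques, N m; "ee_pos": TCP position; "eef_rot": TCP orientation; "wrist_force": force on the tool from outside, world axes, zero at the start; "ft_torque": the same for the moment, N m; "finger_gap": finger opening in mm.
Only numpy, scipy, OpenCV 4.12 (cv2) and the standard library are available. Lean on these libraries where they do the work, as an engineer would, in place of code of your own. Each camera call takes 0.05 s, during which the arm holds its last target. There are 200 camera calls.

## Working session

There is one attempt and no reset: what is moved stays moved. The work goes in short steps, Python scripts to look and compute and a shell command to move; the robot and the scene stay as the last step left them, time stands still between calls to the robot, and variables do not carry over. Pictures are saved under pics/ and viewed, about 8 in all and at most 12, crops included, and the job is handed in when it is done.

```bash
mkdir -p pics
python3 - <<'E'
from cell import bot
import cv2,numpy as np
print(bot.state())
for n in("scene","side"):
    im,d=bot.get_image(n); cv2.imwrite(f"pics/{n}0.png",im); np.savez(f"{n}0.npz",im=im,d=d,**{k:np.array(v) for k,v in bot.camera_info(n).items()})
    print(n,bot.camera_info(n))
E
ls
```

```text
{'time_s': 0.0, 'joint_pos': array([ 1.15315278e+00,  2.64758421e-01,  1.60540576e+00, -2.11547789e-06,
        1.27370231e+00, -3.68610388e-02]), 'dq': array([ 0.00070963, -0.00084467, -0.00044435, -0.00018026, -0.00107183,
       -0.0015771 ]), 'tau': array([ 1.87689126e-03, -5.15101862e+01, -3.67314827e+01,  2.03722934e-04,
        1.27631030e-02, -8.83206127e-06]), 'ee_pos': array([250.54889876, 626.00606625, 243.94129613]), 'eef_rot': array([-0.69354573,  0.69511256, -0.1339952 ,  0.13363434]), 'wrist_force': array([ 0.30446288, -0.40739064,  0.11561955]), 'ft_torque': array([ 0.00417937,  0.01057122, -0.0262892 ]), 'finger_gap': 85.62717867214465}
scene {'vertical_fov': 50.10663786197645, 'cx': 318.02044720837625, 'cy': 201.87304002320033, 'camera_from_world': array([[-3.83472051e-01,  9.23498220e-01,  1.00111587e-02,
         2.49744148e+02],
       [-5.10024196e-01, -2.20793816e-01,  8.31339528e-01,
         1.66878959e+02],
       [ 7.69950976e-01,  3.13689540e-01,  5.55674695e-01,
        -1.78644862e+03],
       [ 0.00000000e+00,  0.00000000e+00,  0.00000000e+00,
         1.00000000e+00]])}
side {'vertical_fov': 56.983086217648456, 'cx': 315.8652978627164, 'cy': 200.6145015767827, 'camera_from_world': array([[ 6.94111199e-01, -7.19663176e-01, -1.71626446e-02,
        -4.31160923e+02],
       [ 5.16036388e-01,  4.80808473e-01,  7.08893263e-01,
        -3.37709974e+02],
       [-5.01912432e-01, -5.00907302e-01,  7.05106931e-01,
        -1.02911260e+03],
       [ 0.00000000e+00,  0.00000000e+00,  0.00000000e+00,
         1.00000000e+00]])}
pics
scene0.npz
side0.npz
```

View pics/scene0.png

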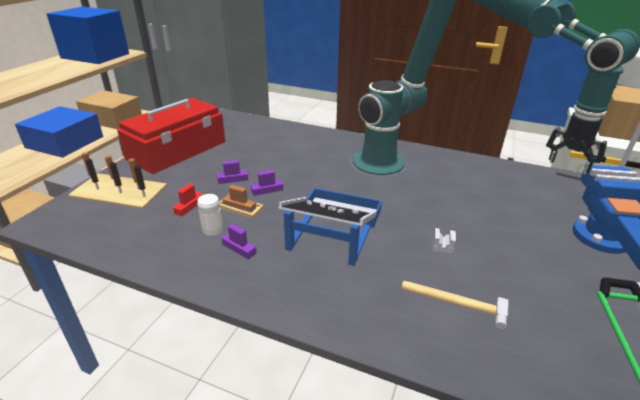

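View pics/side0.png

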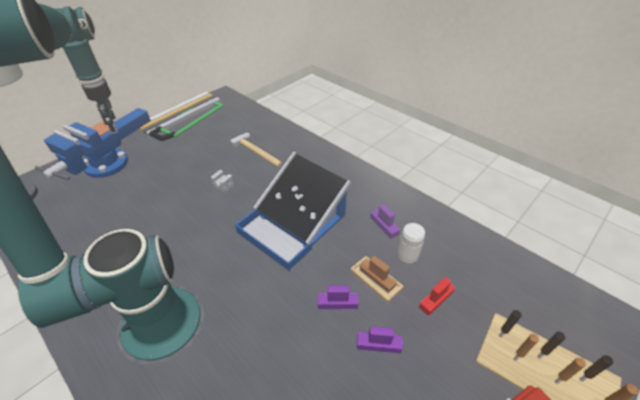

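The scene view shows the brown scraper in its holder at (240,200), the board at (330,210), the tin at (210,215), the V-block at (445,240) and the hammer at (455,300). The side view shows the scraper at (378,273), the board face at (303,195) with five chips, the trough at (275,238) and the tin at (411,242). Purple and red lookalikes stand around the scraper.

```bash
cat > h.py <<'E'
import numpy as np,cv2
def load(n):
    z=np.load(n+".npz"); return {k:z[k] for k in z.files}
def cloud(z):
    d=z['d'];h,w=d.shape;f=h/2/np.tan(np.radians(float(z['vertical_fov']))/2)
    v,u=np.mgrid[:h,:w];P=np.stack([(u-z['cx'])/f*d,-(v-z['cy'])/f*d,-d],-1)
    T=np.linalg.inv(z['camera_from_world']);W=P@T[:3,:3].T+T[:3,3];W[d<=0]=np.nan;return W
E
python3 - <<'E'
from h import *
np.set_printoptions(precision=1,suppress=True)
z=load("side0");W=cloud(z);im=z['im']
for p in[(378,265),(378,283),(300,195),(270,240),(411,228),(440,293),(260,290),(222,180),(385,218),(337,293),(250,150)]: print(p,W[p[1],p[0]],im[p[1],p[0]])
hsv=cv2.cvtColor(im,cv2.COLOR_BGR2HSV)
sel=(slice(250,305),slice(345,410))
print(hsv[260:296:4,378])
w=W[sel].reshape(-1,3);m=w[:,2]>70
print("handle top",w[m].mean(0),m.sum(),np.nanmax(w[:,2]))
m=(w[:,2]>10)&(w[:,2]<22);
if m.sum()>10: print("rim",cv2.minAreaRect(w[m][:,:2].astype(np.float32)))
# board plane
w=W[150:245,250:350].reshape(-1,3);dark=(im[150:245,250:350].reshape(-1,3).max(1)<70)
m=dark&(w[:,2]>55)&(w[:,2]<165);q=w[m];c=np.median(q,0)
for _ in range(4):
    c=q.mean(0);n=np.linalg.svd(q-c,full_matrices=False)[2][2];n*=np.sign(n[2]);q=q[abs((q-c)@n)<4]
print("plane",c,n,"slope",np.degrees(np.arccos(n[2])),"yaw of upslope",np.degrees(np.arctan2(-n[1],-n[0])),len(q))
big=cv2.resize(im[140:310,220:450],None,fx=3.4,fy=3.4,interpolation=cv2.INTER_CUBIC);cv2.imwrite("pics/sidecrop.png",big)
E
```

```text
(378, 265) [ 512.8 -352.8   83.3] [ 92 122 163]
(378, 283) [ 502.6 -368.7   18.9] [ 73  85 107]
(300, 195) [542.7  -5.3 111.2] [189 184 183]
(270, 240) [397.6  -4.4   5.6] [204 198 197]
(411, 228) [ 665.  -355.7  118.1] [220 221 220]
(440, 293) [ 566.8 -524.7   64.1] [ 58  58 152]
(260, 290) [ 254.9 -122.1   -1.7] [121 115 114]
(222, 180) [442.9 312.7  50.2] [203 197 197]
(385, 218) [ 694.6 -246.9   57.4] [114  84 102]
(337, 293) [ 370.3 -323.6   71.9] [125  64 102]
(250, 150) [669.5 441.   -2.4] [111 116 121]
[[ 13 109 171]
 [ 13 112 171]
 [ 11  97 110]
 [ 11  96 111]
 [ 12 104 125]
 [ 13 113 149]
 [ 13  61 121]
 [ 19  71 212]
 [ 19  80 175]]
handle top [ 497.  -350.    81.8] 214 89.75514296932681
rim ((560.9212646484375, -352.3835754394531), (149.38748168945312, 158.11009216308594), 85.38469696044922)
plane [521.6  -1.   93. ] [-0.5 -0.   0.9] slope 27.78944144009703 yaw of upslope 3.593019388195496 1792
```

View pics/sidecrop.png

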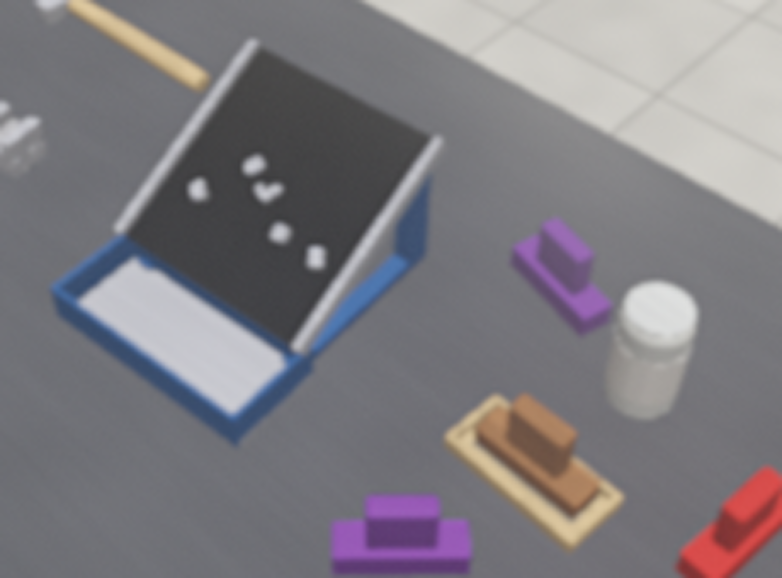

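The crop shows the dark face with five chips at crop px (198,188), (253,165), (267,190), (280,233) and (316,257). The holder's corners are at (446,437), (497,397), (622,495) and (570,547), with the brown scraper inside.

```bash
cat >> h.py <<'E'
def ray(z,uv):
    f=200/np.tan(np.radians(float(z['vertical_fov']))/2);uv=np.atleast_2d(np.array(uv,float))
    P=np.stack([(uv[:,0]-z['cx'])/f,-(uv[:,1]-z['cy'])/f,-np.ones(len(uv))],-1)
    T=np.linalg.inv(z['camera_from_world']);return T[:3,3],P@T[:3,:3].T
def hit(z,uv,p,n):
    o,r=ray(z,uv);return o+r*(((p-o)@n)/(r@n))[:,None]
E
python3 - <<'E'
from h import *
np.set_printoptions(precision=1,suppress=True)
z=load("side0");im=z['im'];W=cloud(z)
s=lambda x,y:(220+(x+.5)/3.4-.5,140+(y+.5)/3.4-.5)
up=np.array([0,0,1.])
# dark face mask
yaw=np.radians(3.6)
g=cv2.GaussianBlur(im,(3,3),0).max(2).astype(int)
for it in range(2):
    a=np.radians(28);X=np.array([np.cos(yaw)*np.cos(a),np.sin(yaw)*np.cos(a),np.sin(a)]);Y=np.array([-np.sin(yaw),np.cos(yaw),0]);N=np.cross(X,Y)
    if it==0:
        rails=[s(*p) for p in[(120,233),(252,42),(437,140),(300,348)]]
        # rail tops 10 above face
    p0=np.array([525.,0,0]);
    # plane through points: height relation z=106 at centre; solve from measured cloud plane
    c=np.array([521.6,-1,93.0])
    h=hit(z,rails,c+10*N,N);print("rail ends",h)
    yaw=np.arctan2(*( (h[1]-h[0]+h[2]-h[3])[[1,0]]));print("yaw",np.degrees(yaw))
m=((g<75)&(abs((W-c)@N)<6)).astype(np.uint8);m[:150]=m[:150];m=cv2.morphologyEx(m,cv2.MORPH_CLOSE,np.ones((9,9)))
cs=max(cv2.findContours(m,0,2)[0],key=cv2.contourArea)[:,0]
H=hit(z,cs,c,N);B=np.stack([(H-c)@X,(H-c)@Y],-1).astype(np.float32);r=cv2.minAreaRect(B);print("face rect",r,"lim",B.min(0),B.max(0))
cen=c+X*r[0][0]+Y*r[0][1];print("centre",cen)
chips=[s(*p) for p in[(198,188),(253,165),(267,190),(280,233),(316,257)]]
H=hit(z,chips,c+5*N,N);print("chips board",np.stack([(H-cen)@X,(H-cen)@Y],-1))
hc=hit(z,[s(*p) for p in[(446,437),(497,397),(622,495),(570,547)]],16*up,up);print("holder",hc,hc.mean(0));e=hc[2]-hc[1]+hc[3]-hc[0];print("ylen",np.linalg.norm(e)/2,"dir",np.degrees(np.arctan2(e[1],e[0])),"xlen",np.linalg.norm(hc[1]-hc[0]))
ht=hit(z,[s(*p) for p in[(512,402),(526,393),(577,437),(563,448)]],86*up,up);print("handle top",ht,ht.mean(0));e=ht[2]-ht[1]+ht[3]-ht[0];print(np.degrees(np.arctan2(e[1],e[0])))
E
```

```text
rail ends [[ 429.2  101.6   58.7]
 [ 638.4  120.   170.3]
 [ 652.7 -117.2  170. ]
 [ 447.6 -134.5   60.6]]
yaw 4.920055325388288
rail ends [[ 428.7  100.7   59.7]
 [ 637.6  119.1  171.2]
 [ 653.6 -116.5  169. ]
 [ 448.2 -133.8   59.4]]
yaw 4.915656910087215
face rect ((26.178131103515625, -2.55975341796875), (209.68722534179688, 226.58114624023438), 88.89339447021484) lim [ -88.2 -108.2] [139.9 104.2]
centre [544.8  -1.6 105.3]
chips board [[-36.4  69.1]
 [ 11.1  31.1]
 [ -3.8   1.9]
 [-33.8 -36.7]
 [-36.2 -83.2]]
holder [[ 489.5 -275.7   16. ]
 [ 555.5 -281.4   16. ]
 [ 547.5 -424.6   16. ]
 [ 476.2 -421.9   16. ]] [ 517.2 -350.9   16. ]
ylen 145.05903159483657 dir -94.22753830390941 xlen 66.27409748805984
handle top [[ 515.6 -322.4   86. ]
 [ 531.3 -325.2   86. ]
 [ 524.3 -383.5   86. ]
 [ 507.6 -381.6   86. ]] [ 519.7 -353.2   86. ]
-97.30314040538869
```

```bash
cat >> h.py <<'E'
from scipy.spatial.transform import Rotation as Rr
def q2R(q): return Rr.from_quat(np.roll(q,-1))
def go(pos,R,st):
    "row in tool axes from measured pose st to world pos (mm), R"
    R0=q2R(st['eef_rot']);d=R0.inv().apply(np.array(pos)-st['ee_pos'])/10;r=(R0.inv()*R).as_rotvec()
    print("dx %.2f dy %.2f dz %.2f rx %.3f ry %.3f rz %.3f"%(*d,*r))
def tool(yd,zd):
    yd=np.array(yd,float);yd/=np.linalg.norm(yd);zd=np.array(zd,float);zd-=yd*(zd@yd);zd/=np.linalg.norm(zd)
    return Rr.from_matrix(np.stack([np.cross(yd,zd),yd,zd],1))
E
python3 - <<'E'
from h import *
from cell import bot
st=bot.state();np.set_printoptions(precision=3,suppress=True)
print(q2R(st['eef_rot']).as_matrix())
c=bot.camera_info('wrist');T=np.linalg.inv(c['camera_from_world']);print(c['vertical_fov'],c['cx'],c['cy'],q2R(st['eef_rot']).inv().apply(T[:3,3]-st['ee_pos']),q2R(st['eef_rot']).inv().as_matrix()@T[:3,:3])
for s in(1,-1):
    a=np.radians(-5);R=tool([0,0,-1],[s*np.cos(a),s*np.sin(a),0]);go([500,-20,400],R,st);go([518,-352,260],R,st)
E
```

```text
[[ 0.928 -0.001  0.372]
 [-0.372 -0.002  0.928]
 [-0.    -1.    -0.002]]
65.70646984690485 320.736561087626 200.87649500612233 [ -83.762 -127.923   -0.293] [[-0.    -0.944 -0.329]
 [-0.001  0.329 -0.944]
 [ 1.     0.    -0.001]]
dx 47.16 dy -15.49 dz -50.74 rx 0.002 ry 1.277 rz 0.001
dx 61.17 dy -1.43 dz -80.87 rx 0.002 ry 1.277 rz 0.001
dx 47.16 dy -15.49 dz -50.74 rx 0.001 ry -1.864 rz -0.002
dx 61.17 dy -1.43 dz -80.87 rx 0.001 ry -1.864 rz -0.002
```

```bash
python3 -m handwheel '[{"dx":47.2,"dy":-15.5,"dz":-50.7,"ry":1.277},{"dx":47.2,"dy":-15.5,"dz":-50.7,"ry":1.277},{"dx":47.2,"dy":-15.5,"dz":-50.7,"ry":1.277},{"dx":47.2,"dy":-15.5,"dz":-50.7,"ry":1.277},{"dx":47.2,"dy":-15.5,"dz":-50.7,"ry":1.277},{"dx":47.2,"dy":-15.5,"dz":-50.7,"ry":1.277},{"dx":47.2,"dy":-15.5,"dz":-50.7,"ry":1.277},{"dx":47.2,"dy":-15.5,"dz":-50.7,"ry":1.277},{"dx":47.2,"dy":-15.5,"dz":-50.7,"ry":1.277},{"dx":47.2,"dy":-15.5,"dz":-50.7,"ry":1.277},{"dx":47.2,"dy":-15.5,"dz":-50.7,"ry":1.277},{"dx":47.2,"dy":-15.5,"dz":-50.7,"ry":1.277},{"dx":47.2,"dy":-15.5,"dz":-50.7,"ry":1.277},{"dx":47.2,"dy":-15.5,"dz":-50.7,"ry":1.277}]'
python3 - <<'E'
from cell import bot
import cv2,numpy as np
c=bot.camera_info('wrist');st=bot.state();im,d=bot.get_image('wrist');cv2.imwrite("pics/wrist0.png",im)
np.savez("wrist0.npz",im=im,d=d,**{k:np.array(v) for k,v in c.items()});print(st['joint_pos'],st['ee_pos'],st['time_s'])
E
```

```text
[ 1.15309233e+00  2.64706696e-01  1.60525995e+00  2.05372016e-05
  1.27371351e+00 -3.69123984e-02] [250.60847137 626.05770107 244.05488214] 0.1invalid input at $[0]: expected keys dx, dy, dz, rx, ry, rz, claw
```

View pics/wrist0.png

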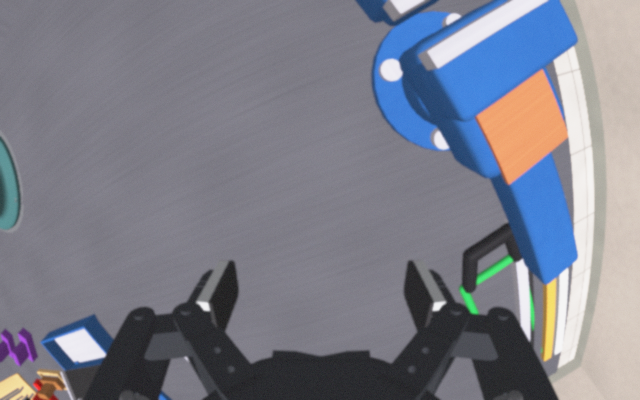

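The move was refused because a row must carry all the keys. The wrist picture only shows the start view: fingers at (220,290) and (425,290), vise at (480,90).

```bash
python3 -m handwheel '[{"dx":47.2,"dy":-15.5,"dz":-50.7,"rx":0,"ry":1.277,"rz":0,"claw":8.5},{"dx":47.2,"dy":-15.5,"dz":-50.7,"rx":0,"ry":1.277,"rz":0,"claw":8.5},{"dx":47.2,"dy":-15.5,"dz":-50.7,"rx":0,"ry":1.277,"rz":0,"claw":8.5},{"dx":47.2,"dy":-15.5,"dz":-50.7,"rx":0,"ry":1.277,"rz":0,"claw":8.5},{"dx":47.2,"dy":-15.5,"dz":-50.7,"rx":0,"ry":1.277,"rz":0,"claw":8.5},{"dx":47.2,"dy":-15.5,"dz":-50.7,"rx":0,"ry":1.277,"rz":0,"claw":8.5},{"dx":47.2,"dy":-15.5,"dz":-50.7,"rx":0,"ry":1.277,"rz":0,"claw":8.5},{"dx":47.2,"dy":-15.5,"dz":-50.7,"rx":0,"ry":1.277,"rz":0,"claw":8.5},{"dx":47.2,"dy":-15.5,"dz":-50.7,"rx":0,"ry":1.277,"rz":0,"claw":8.5},{"dx":47.2,"dy":-15.5,"dz":-50.7,"rx":0,"ry":1.277,"rz":0,"claw":8.5},{"dx":47.2,"dy":-15.5,"dz":-50.7,"rx":0,"ry":1.277,"rz":0,"claw":8.5},{"dx":47.2,"dy":-15.5,"dz":-50.7,"rx":0,"ry":1.277,"rz":0,"claw":8.5},{"dx":47.2,"dy":-15.5,"dz":-50.7,"rx":0,"ry":1.277,"rz":0,"claw":8.5},{"dx":47.2,"dy":-15.5,"dz":-50.7,"rx":0,"ry":1.277,"rz":0,"claw":8.5}]'
python3 - <<'E'
from cell import bot
import cv2,numpy as np
c=bot.camera_info('wrist');st=bot.state();im,d=bot.get_image('wrist');cv2.imwrite("pics/wrist1.png",im)
np.savez("wrist1.npz",im=im,d=d,**{k:np.array(v) for k,v in c.items()});print(st['joint_pos'],st['ee_pos'],st['time_s'])
E
```

```text
time_s: 1.9
ee_pos: [500.2, -18.9, 399.7]
eef_rot: [0.478, -0.478, 0.522, -0.521]
wrist_force: [-0.1, 0.1, -0.7]
finger_gap: 84.8
[-8.78953361e-02 -1.27899136e-01  1.74250416e+00  5.87023624e-04
  1.52813142e+00 -1.05357342e-03] [500.18095494 -18.88417483 399.72307588] 1.9
```

View pics/wrist1.png

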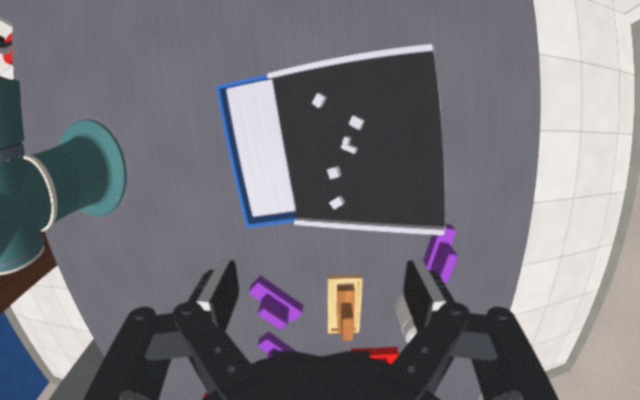

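The wrist view shows the whole board: face corners near (274,78), (433,50), (444,230) and (296,220), chips at (318,100), (356,122), (349,145), (334,172) and (336,202). The holder is at (345,305), with the scraper fin in it at (347,315).

```bash
cat >> h.py <<'E'
def wray(z,uv):
    f=200/np.tan(np.radians(float(z['vertical_fov']))/2);uv=np.atleast_2d(np.array(uv,float))
    a=(uv[:,0]-z['cx']);b=(uv[:,1]-z['cy']);r=np.hypot(a,b)+1e-9;t=r/f
    P=np.stack([np.sin(t)*a/r,-np.sin(t)*b/r,-np.cos(t)],-1)
    T=np.linalg.inv(z['camera_from_world']);return T[:3,3],P@T[:3,:3].T,P
def whit(z,uv,p,n):
    o,r,_=wray(z,uv);return o+r*(((p-o)@n)/(r@n))[:,None]
def wcloud(z):
    h,w=z['d'].shape;v,u=np.mgrid[:h,:w];o,r,P=wray(z,np.stack([u.ravel(),v.ravel()],-1));return (o+r*(z['d'].ravel()/-P[:,2])[:,None]).reshape(h,w,3)
E
python3 - <<'E'
from h import *
np.set_printoptions(precision=1,suppress=True)
z=load("wrist1");im=z['im'];W=wcloud(z);g=im.max(2)
m=np.zeros(g.shape,np.uint8);m[40:240,265:450]=(g[40:240,265:450]<75)
cs=max(cv2.findContours(m,0,2)[0],key=cv2.contourArea);m2=np.zeros_like(m);cv2.drawContours(m2,[cs],-1,1,-1)
q=W[(m2>0)&(m>0)]
for _ in range(5):
    c=q.mean(0);n=np.linalg.svd(q-c,full_matrices=False)[2][2];n*=np.sign(n[2]);q=q[abs((q-c)@n)<4]
print("plane",c,n,"slope",np.degrees(np.arccos(n[2])),"yaw",np.degrees(np.arctan2(-n[1],-n[0])),len(q))
H=whit(z,cs[:,0],c,n)
a=np.radians(28);
for yaw in [np.arctan2(-n[1],-n[0])]:
    X0=np.array([np.cos(yaw)*np.cos(a),np.sin(yaw)*np.cos(a),np.sin(a)]);Y0=np.array([-np.sin(yaw),np.cos(yaw),0])
    B=np.stack([(H-c)@X0,(H-c)@Y0],-1).astype(np.float32);r=cv2.minAreaRect(B);print("rect",r)
th=r[2] if r[2]<45 else r[2]-90
yaw+=np.radians(th)
for _ in range(1):
    X=np.array([np.cos(yaw)*np.cos(a),np.sin(yaw)*np.cos(a),np.sin(a)]);Y=np.array([-np.sin(yaw),np.cos(yaw),0]);N=np.cross(X,Y)
cen=c+X0*r[0][0]+Y0*r[0][1];print("centre",cen,"yaw",np.degrees(yaw))
hsv=cv2.cvtColor(im,cv2.COLOR_BGR2HSV)
cm=((m2>0)&(g>110)).astype(np.uint8);k,l,stt,ce=cv2.connectedComponentsWithStats(cm)
for i in range(1,k):
    if stt[i,4]>30:
        v,u=np.nonzero(l==i);h=whit(z,np.stack([u,v],-1),cen+8*N,N);b=np.stack([(h-cen)@X,(h-cen)@Y],-1);print("chip",ce[i],stt[i,4],b.mean(0),"x",b[:,0].min(),b[:,0].max(),"y",b[:,1].min(),b[:,1].max())
print("low edge depth",W[145,262],W[150,250])
# holder: light wood, scraper brown
roi=np.zeros_like(m);roi[265:345,320:372]=1
print(hsv[300,325:368:3])
light=((hsv[...,0]>14)&(hsv[...,0]<30)&(hsv[...,1]>50)&(hsv[...,2]>130)&(roi>0)).astype(np.uint8)
cs=max(cv2.findContours(light,0,2)[0],key=cv2.contourArea)[:,0];H=whit(z,cs,np.array([0,0,16.]),np.array([0,0,1.]))
print("holder",cv2.minAreaRect(H[:,:2].astype(np.float32)))
br=W[(roi>0)&(W[...,2]>70)&(W[...,2]<95)];print("fin top",len(br),br.mean(0),cv2.minAreaRect(br[:,:2].astype(np.float32)))
big=cv2.resize(im[250:350,300:390],None,fx=6,fy=6,interpolation=cv2.INTER_CUBIC);cv2.imwrite("pics/hold.png",big)
E
```

```text
plane [547.8  -6.6 104.8] [-0.5 -0.   0.9] slope 28.381444907525584 yaw 4.149705062275021 12671
rect ((1.5007781982421875, 1.6841506958007812), (227.35693359375, 238.99789428710938), 89.57930755615234)
centre [549.   -4.8 105.5] yaw 3.729012618427365
chip [318.3 100. ] 154 [-40.8  69.5] x -51.71074244410559 -29.626453361460992 y 59.40474189939808 79.66027258889457
chip [355.8 122.2] 162 [ 9.8 33.5] x -1.4975603750451998 20.38995808651424 y 23.882487590498155 43.48545530816987
chip [347.7 145.2] 174 [-6.4  2.9] x -17.05803030812703 5.437173489870965 y -8.393803700527176 15.937662669634255
chip [333.4 172.4] 146 [-34.4 -35.5] x -45.76330447080523 -23.79282993119642 y -45.34881557712601 -26.124524754169478
chip [336.3 202.5] 139 [-36.8 -81.8] x -49.423579373269654 -25.174967173431483 y -92.50493075266661 -71.36946258130996
low edge depth [401.1  -5.3   5.9] [378.6 -11.8   5.1]
[[130  18 127]
 [ 19  88 228]
 [ 22  92 240]
 [ 22  94 238]
 [ 15 131 199]
 [ 14 154 192]
 [ 13 155 196]
 [ 13 154 214]
 [ 13 154 212]
 [ 13 154 209]
 [ 18 108 234]
 [ 20  99 234]
 [ 16  74 194]
 [132  21 122]
 [120  16 124]]
holder ((521.3589477539062, -345.8753967285156), (156.61085510253906, 70.98473358154297), 85.6780776977539)
fin top 302 [ 523.2 -344.4   83. ] ((522.9655151367188, -350.4152526855469), (60.84269332885742, 21.458948135375977), 85.41553497314453)
```

View pics/hold.png

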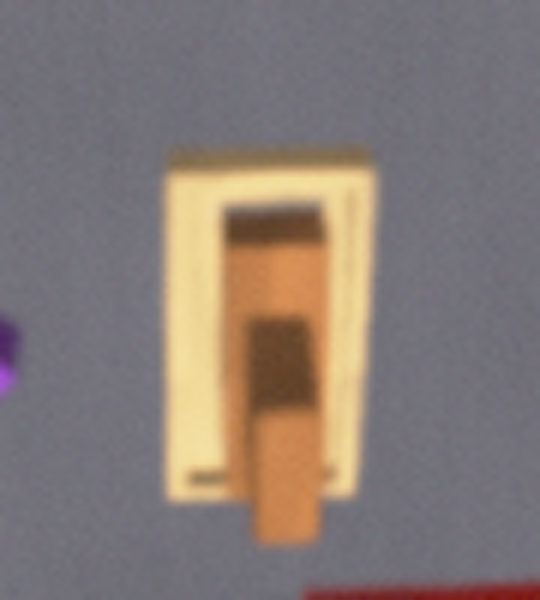

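The crop shows the tray, with the brown scraper sitting square in it slightly right of centre. The fin top is at full-picture px (347,338). The numbers agree with the side view to about 4 mm.

Run:
```python
from h import *
from cell import bot
st=bot.state();a=np.radians(-4.5);R=tool([0,0,-1],[np.cos(a),np.sin(a),0]);go([522,-351.5,180],R,st)
```

```text
dx 33.00 dy 21.95 dz 5.07 rx 0.001 ry -0.008 rz -0.000
```

```bash
python3 -m handwheel '[{"dx":33,"dy":21.95,"dz":5.07,"rx":0,"ry":-0.008,"rz":0,"claw":8.5},{"dx":33,"dy":21.95,"dz":5.07,"rx":0,"ry":-0.008,"rz":0,"claw":8.5},{"dx":33,"dy":21.95,"dz":5.07,"rx":0,"ry":-0.008,"rz":0,"claw":8.5},{"dx":33,"dy":21.95,"dz":5.07,"rx":0,"ry":-0.008,"rz":0,"claw":8.5},{"dx":33,"dy":21.95,"dz":5.07,"rx":0,"ry":-0.008,"rz":0,"claw":8.5},{"dx":33,"dy":21.95,"dz":5.07,"rx":0,"ry":-0.008,"rz":0,"claw":8.5},{"dx":33,"dy":21.95,"dz":5.07,"rx":0,"ry":-0.008,"rz":0,"claw":8.5},{"dx":33,"dy":21.95,"dz":5.07,"rx":0,"ry":-0.008,"rz":0,"claw":8.5},{"dx":33,"dy":21.95,"dz":5.07,"rx":0,"ry":-0.008,"rz":0,"claw":8.5}]'
python3 - <<'E'
from cell import bot
from h import *
np.set_printoptions(precision=1,suppress=True)
c=bot.camera_info('wrist');st=bot.state();im,d=bot.get_image('wrist');cv2.imwrite("pics/wrist2.png",im)
np.savez("wrist2.npz",im=im,d=d,**{k:np.array(v) for k,v in c.items()});z=load("wrist2");W=wcloud(z)
print(st['joint_pos'],st['ee_pos'],st['time_s'])
hsv=cv2.cvtColor(im,cv2.COLOR_BGR2HSV)
near=(abs(W[...,0]-522)<60)&(abs(W[...,1]+351)<90)
up=np.array([0,0,1.])
for nm,m,hh in(("fin",near&(W[...,2]>77)&(W[...,2]<93)&(hsv[...,0]>8)&(hsv[...,0]<17)&(hsv[...,1]>70),86),("holder",near&(hsv[...,0]>17)&(hsv[...,0]<28)&(hsv[...,1]>60)&(hsv[...,2]>140)&(W[...,2]>11)&(W[...,2]<22),16)):
    v,u=np.nonzero(m);q=whit(z,np.stack([u,v],-1),hh*up,up)[:,:2].astype(np.float32);print(nm,len(q),np.median(W[m],0),cv2.minAreaRect(q),q.min(0),q.max(0))
E
```

```text
time_s: 3.08
ee_pos: [523.3, -351.3, 181.9]
eef_rot: [-0.481, 0.48, -0.519, 0.519]
wrist_force: [0.3, 0.3, -0.5]
finger_gap: 85.1
[-0.6  0.2  1.8  0.   1.1 -0.6] [ 523.3 -351.3  181.9] 3.075
fin 1971 [ 523.2 -348.5   84.9] ((522.7945556640625, -350.01824951171875), (59.60780715942383, 21.336475372314453), 86.29986572265625) [ 511.7 -380.3] [ 534.7 -319.9]
holder 2402 [ 521.2 -339.4   15.2] ((520.734619140625, -350.38800048828125), (146.33424377441406, 67.87051391601562), 85.8575668334961) [ 482.1 -425.7] [ 558.7 -275.4]
```

View pics/wrist2.png

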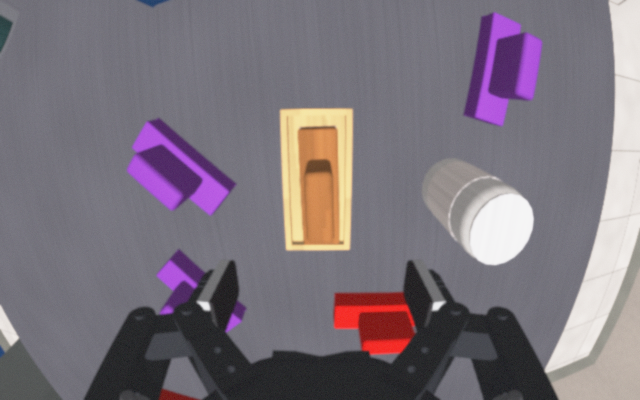

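The view shows the holder at (317,180) with the scraper centred in it. The tin (480,210), red (380,320) and purple blocks are clear of the fingers, so I descend and grip.

```bash
python3 -m handwheel '[{"dx":-0.1,"dy":6,"dz":0,"rx":0,"ry":0.008,"rz":0,"claw":8.5},{"dx":-0.1,"dy":10,"dz":0,"rx":0,"ry":0.008,"rz":0,"claw":8.5},{"dx":-0.1,"dy":12.5,"dz":0,"rx":0,"ry":0.008,"rz":0,"claw":8.5},{"dx":-0.1,"dy":12.5,"dz":0,"rx":0,"ry":0.008,"rz":0,"claw":8.5},{"dx":-0.1,"dy":12.5,"dz":0,"rx":0,"ry":0.008,"rz":0,"claw":8.5}]'
python3 - <<'E'
from cell import bot
s=bot.state();print(s['ee_pos'],s['eef_rot'],s['wrist_force'])
E
```

```text
time_s: 3.75
ee_pos: [524.1, -351.7, 58.0]
eef_rot: [-0.478, 0.478, -0.52, 0.522]
wrist_force: [-0.8, 0.9, 0.0]
finger_gap: 85.1
[ 524.0564016  -351.71543642   58.02083633] [-0.47831223  0.47777387 -0.519924    0.52213846] [-0.76824826  0.85817342  0.00692707]
```

```bash
python3 -m handwheel '[{"dx":-0.1,"dy":0,"dz":-0.1,"rx":0,"ry":-0.017,"rz":0,"claw":4},{"dx":-0.1,"dy":0,"dz":-0.1,"rx":0,"ry":-0.017,"rz":0,"claw":1.5},{"dx":-0.1,"dy":0,"dz":-0.1,"rx":0,"ry":-0.017,"rz":0,"claw":1.5},{"dx":-0.1,"dy":0,"dz":-0.1,"rx":0,"ry":-0.017,"rz":0,"claw":1.5},{"dx":-0.1,"dy":0,"dz":-0.1,"rx":0,"ry":-0.017,"rz":0,"claw":1.5},{"dx":-0.1,"dy":0,"dz":-0.1,"rx":0,"ry":-0.017,"rz":0,"claw":1.5},{"dx":-0.1,"dy":0,"dz":-0.1,"rx":0,"ry":-0.017,"rz":0,"claw":1.5}]' 70
python3 - <<'E'
from cell import bot
s=bot.state();print(s['ee_pos'],s['eef_rot'],s['wrist_force'])
E
```

```text
time_s: 4.62
ee_pos: [522.1, -350.9, 56.4]
eef_rot: [-0.482, 0.482, -0.517, 0.518]
wrist_force: [0.3, 0.7, 5.7]
finger_gap: 21.5
[ 522.06033941 -350.9023955    56.39480165] [-0.48224401  0.48214067 -0.51681673  0.51757274] [0.32332859 0.6912519  5.650607  ]
```

Gripped: the opening is 21.5 mm for the 22 mm fin. Next I lift and work out the board poses.

```bash
cat >> h.py <<'E'
cen=np.array([549.,-4.8,105.5]);_y=np.radians(3.9);_a=np.radians(28)
X=np.array([np.cos(_y)*np.cos(_a),np.sin(_y)*np.cos(_a),np.sin(_a)]);Y=np.array([-np.sin(_y),np.cos(_y),0]);N=np.cross(X,Y)
RB=tool(-N,X);HT=50.4
def bp(x,y,h): return cen+x*X+y*Y+(HT+h)*N   # TCP for scraper origin at board (x,y), underside h above face
def show(st):
    p=st['ee_pos']-cen;print("t %.2f board x %.1f y %.1f h %.1f"%(st['time_s'],p@X,p@Y,p@N-HT),"rotErr",np.round((RB.inv()*q2R(st['eef_rot'])).as_rotvec(),3),"F board",np.round([st['wrist_force']@v for v in(X,Y,N)],1),"gap %.1f"%st['finger_gap'],"j",np.round(st['joint_pos'],2))
E
python3 -m handwheel '[{"dx":0,"dy":-6,"dz":0,"rx":0,"ry":0,"rz":0,"claw":1.5},{"dx":0,"dy":-12,"dz":0,"rx":0,"ry":0,"rz":0,"claw":1.5},{"dx":0,"dy":-18,"dz":0,"rx":0,"ry":0,"rz":0,"claw":1.5},{"dx":0,"dy":-20,"dz":0,"rx":0,"ry":0,"rz":0,"claw":1.5},{"dx":0,"dy":-20,"dz":0,"rx":0,"ry":0,"rz":0,"claw":1.5}]'
python3 - <<'E'
from h import *
from cell import bot
st=bot.state();print(st['wrist_force'],st['joint_pos']);go(bp(54,42,60),RB,st);print(bp(54,42,60),bp(-112,42,0))
E
```

```text
time_s: 5.25
ee_pos: [521.8, -350.6, 255.9]
eef_rot: [-0.482, 0.482, -0.517, 0.518]
wrist_force: [-1.3, 0.3, -3.6]
finger_gap: 21.1
[-1.3324074   0.26525925 -3.55511772] [-6.31306995e-01  1.70261927e-01  1.69712386e+00 -2.19692414e-05
  1.27325666e+00 -5.61314969e-01]
dx -38.79 dy 2.73 dz -0.69 rx 0.487 ry -0.135 rz 0.034
[542.00247865  36.82044289 228.32887864] [423.87565572  28.76736401  97.41974365]
```

```bash
python3 -m handwheel '[{"dx":-38.8,"dy":0,"dz":-0.7,"rx":0.487,"ry":-0.135,"rz":0.034,"claw":1.5},{"dx":-38.8,"dy":0,"dz":-0.7,"rx":0.487,"ry":-0.135,"rz":0.034,"claw":1.5},{"dx":-38.8,"dy":0,"dz":-0.7,"rx":0.487,"ry":-0.135,"rz":0.034,"claw":1.5},{"dx":-38.8,"dy":0,"dz":-0.7,"rx":0.487,"ry":-0.135,"rz":0.034,"claw":1.5},{"dx":-38.8,"dy":0,"dz":-0.7,"rx":0.487,"ry":-0.135,"rz":0.034,"claw":1.5},{"dx":-38.8,"dy":0,"dz":-0.7,"rx":0.487,"ry":-0.135,"rz":0.034,"claw":1.5},{"dx":-38.8,"dy":2.7,"dz":-0.7,"rx":0.487,"ry":-0.135,"rz":0.034,"claw":1.5},{"dx":-38.8,"dy":2.7,"dz":-0.7,"rx":0.487,"ry":-0.135,"rz":0.034,"claw":1.5},{"dx":-38.8,"dy":2.7,"dz":-0.7,"rx":0.487,"ry":-0.135,"rz":0.034,"claw":1.5}]'
python3 - <<'E'
from h import *
from cell import bot
st=bot.state();show(st);go(bp(54,42,5),RB,st)
E
```

```text
time_s: 6.38
ee_pos: [540.4, 36.5, 226.1]
eef_rot: [0.625, -0.378, 0.353, -0.584]
wrist_force: [0.1, 0.1, -3.3]
finger_gap: 21.1
t 6.38 board x 51.5 y 41.7 h 58.8 rotErr [-0.006  0.001  0.   ] F board [-1.5  0.1 -3. ] gap 21.1 j [ 0.   -0.26  2.24  0.05  0.68 -0.09]
dx -0.03 dy 5.37 dz 0.28 rx 0.006 ry -0.001 rz -0.000
```

Before descending, I check whether the bottom of the stroke is within joint range, using a small linear arm model fitted to the logged poses.

```bash
cat > kin.py <<'E'
from h import *
from scipy.optimize import fsolve
def fit(data):
    A=[];b=[]
    for q2,q3,q5,p in data:
        s=q2+q3;t=s+q5;r=np.hypot(p[0],p[1])
        A+=[[1,np.sin(q2),np.sin(s),np.cos(s),np.sin(t),0],[0,np.cos(q2),np.cos(s),-np.sin(s),np.cos(t),1]];b+=[r,p[2]]
    x,_,rk,sv=np.linalg.lstsq(np.array(A),np.array(b),rcond=None);print("fit",x.round(1),"res",(np.array(A)@x-b).round(1));return x
def ik(x,p,t):
    f=lambda q:[x[0]+x[1]*np.sin(q[0])+x[2]*np.sin(q[0]+q[1])+x[3]*np.cos(q[0]+q[1])+x[4]*np.sin(t)-np.hypot(p[0],p[1]),x[5]+x[1]*np.cos(q[0])+x[2]*np.cos(q[0]+q[1])-x[3]*np.sin(q[0]+q[1])+x[4]*np.cos(t)-p[2]]
    q,_,ok,_=fsolve(f,[-.26,2.24],full_output=1);return q[0],q[1],t-q.sum(),ok
E
python3 - <<'E'
from kin import *
from cell import bot
st=bot.state();j=st['joint_pos'];np.set_printoptions(suppress=True)
x=fit([(.26476,1.60541,1.2737,(250.55,626.,243.94)),(-.1279,1.7425,1.52813,(500.18,-18.88,399.72)),(.17026,1.69712,1.27326,(521.8,-350.6,255.9)),(j[1],j[2],j[4],st['ee_pos'])])
for bx in(52,0,-50,-80,-100,-112):
  for til in(28,15,0): print(bx,til,np.round(ik(x,bp(bx,42,0),np.pi-np.radians(til)),2))
E
```

```text
fit [  0.6 511.9 566.2   1.9 335.3 254. ] res [ 0.  0.  0. -0. -0. -0.  0. -0.]
52 28 [-0.15  2.25  0.55  1.  ]
52 15 [-0.03  2.09  0.82  1.  ]
52 0 [0.12 1.91 1.11 1.  ]
0 28 [-0.22  2.36  0.51  1.  ]
0 15 [-0.1   2.2   0.78  1.  ]
0 0 [0.06 2.02 1.06 1.  ]
-50 28 [-0.28  2.46  0.48  1.  ]
-50 15 [-0.16  2.31  0.74  1.  ]
-50 0 [0.   2.13 1.01 1.  ]
-80 28 [-0.33  2.52  0.46  1.  ]
-80 15 [-0.2   2.37  0.71  1.  ]
-80 0 [-0.03  2.2   0.98  1.  ]
-100 28 [-0.36  2.56  0.45  1.  ]
-100 15 [-0.23  2.41  0.7   1.  ]
-100 0 [-0.05  2.24  0.96  1.  ]
-112 28 [-0.38  2.58  0.45  1.  ]
-112 15 [-0.24  2.43  0.69  1.  ]
-112 0 [-0.07  2.26  0.95  1.  ]
```

```bash
python3 -m handwheel '[{"dx":0,"dy":4,"dz":0,"rx":0.006,"ry":0,"rz":0,"claw":1.5},{"dx":0,"dy":5.4,"dz":0,"rx":0.006,"ry":0,"rz":0,"claw":1.5},{"dx":0,"dy":5.4,"dz":0,"rx":0.006,"ry":0,"rz":0,"claw":1.5},{"dx":0,"dy":5.4,"dz":0,"rx":0.006,"ry":0,"rz":0,"claw":1.5}]'>/dev/null
python3 - <<'E'
from h import *
from cell import bot
show(bot.state())
E
python3 -m handwheel '[{"dx":0,"dy":0.2,"dz":0,"rx":0,"ry":0,"rz":0,"claw":1.5},{"dx":0,"dy":0.4,"dz":0,"rx":0,"ry":0,"rz":0,"claw":1.5},{"dx":0,"dy":0.4,"dz":0,"rx":0,"ry":0,"rz":0,"claw":1.5}]'>/dev/null
python3 - <<'E'
from h import *
from cell import bot
show(bot.state())
E
```

```text
t 6.88 board x 55.0 y 41.6 h 7.3 rotErr [ 0.006  0.001 -0.   ] F board [-0.8 -1.1 -2.1] gap 21.4 j [ 0.01 -0.16  2.25  0.05  0.56 -0.1 ]
t 7.25 board x 54.1 y 42.3 h 2.7 rotErr [0.005 0.    0.   ] F board [-1.3 -0.4 -2.1] gap 21.1 j [ 0.01 -0.15  2.25  0.06  0.55 -0.1 ]
```

```bash
cat > s.py <<'E'
from h import *
from cell import bot
show(bot.state())
E
for i in 1 2 3; do python3 -m handwheel '[{"dx":0,"dy":0.12,"dz":0,"rx":-0.002,"ry":0,"rz":0,"claw":1.5},{"dx":0,"dy":0.12,"dz":0,"rx":-0.002,"ry":0,"rz":0,"claw":1.5}]'>/dev/null; python3 s.py; done
```

```text
t 7.50 board x 54.0 y 42.3 h 1.3 rotErr [0.003 0.    0.   ] F board [-1.3 -0.8 -3.2] gap 21.4 j [ 0.01 -0.15  2.25  0.05  0.55 -0.1 ]
t 7.75 board x 54.2 y 42.4 h 1.0 rotErr [0.001 0.    0.001] F board [-4.5 -0.   9.7] gap 21.2 j [ 0.01 -0.15  2.25  0.05  0.55 -0.1 ]
t 8.00 board x 54.3 y 42.4 h 1.0 rotErr [-0.002 -0.     0.001] F board [-8.8  0.6 24.7] gap 20.7 j [ 0.01 -0.14  2.24  0.05  0.56 -0.1 ]
```

Contact is at h = 1.0 mm. I ease off slightly and start the push.

```bash
python3 -m handwheel '[{"dx":0,"dy":-0.1,"dz":-0.8,"rx":0,"ry":0,"rz":0,"claw":1.5},{"dx":0,"dy":-0.1,"dz":-2,"rx":0,"ry":0,"rz":0,"claw":1.5},{"dx":0,"dy":-0.1,"dz":-3,"rx":0,"ry":0,"rz":0,"claw":1.5},{"dx":0,"dy":-0.1,"dz":-4,"rx":0,"ry":0,"rz":0,"claw":1.5}]'>/dev/null; python3 s.py
python3 -m handwheel '[{"dx":0,"dy":0,"dz":-1,"rx":0,"ry":0,"rz":0,"claw":1.5},{"dx":0,"dy":0,"dz":-2,"rx":0,"ry":0,"rz":0,"claw":1.5},{"dx":0,"dy":0,"dz":-3,"rx":0,"ry":0,"rz":0,"claw":1.5}]'>/dev/null; python3 s.py
```

```text
t 8.50 board x 16.7 y 42.0 h 1.1 rotErr [ 0.005  0.    -0.   ] F board [2.9 0.  2.7] gap 21.1 j [ 0.   -0.2   2.33  0.06  0.52 -0.11]
t 8.88 board x -13.2 y 42.0 h 1.1 rotErr [ 0.006  0.    -0.   ] F board [3.  0.7 6.5] gap 21.1 j [-0.   -0.24  2.39  0.07  0.5  -0.12]
```

```bash
python3 -m handwheel '[{"dx":0,"dy":0,"dz":-1,"rx":-0.003,"ry":0,"rz":0,"claw":1.5},{"dx":0,"dy":0,"dz":-2,"rx":-0.003,"ry":0,"rz":0,"claw":1.5},{"dx":0,"dy":0,"dz":-3,"rx":-0.003,"ry":0,"rz":0,"claw":1.5},{"dx":0,"dy":0,"dz":-4,"rx":-0.003,"ry":0,"rz":0,"claw":1.5}]'>/dev/null; python3 s.py
python3 -m handwheel '[{"dx":0,"dy":0,"dz":-1,"rx":0,"ry":0,"rz":0,"claw":1.5},{"dx":0,"dy":0,"dz":-2,"rx":0,"ry":0,"rz":0,"claw":1.5},{"dx":0,"dy":0,"dz":-3,"rx":0,"ry":0,"rz":0,"claw":1.5}]'>/dev/null; python3 s.py; python3 -c "
from cell import bot;print(bot.state()['joint_pos'])"
```

```text
t 9.38 board x -53.2 y 42.0 h 1.0 rotErr [ 0.002  0.    -0.   ] F board [1.1 1.  1.7] gap 21.5 j [-0.01 -0.29  2.47  0.08  0.48 -0.14]
t 9.75 board x -83.3 y 42.0 h 1.0 rotErr [ 0.002  0.    -0.   ] F board [7.3 0.  9.7] gap 21.3 j [-0.02 -0.34  2.53  0.09  0.47 -0.15]
[-0.01719708 -0.33774701  2.52566786  0.08854346  0.46576445 -0.15414077]
```

```bash
python3 -m handwheel '[{"dx":0,"dy":0,"dz":-0.8,"rx":0,"ry":0,"rz":0,"claw":1.5},{"dx":0,"dy":0,"dz":-1.6,"rx":0,"ry":0,"rz":0,"claw":1.5},{"dx":0,"dy":0,"dz":-1.6,"rx":0,"ry":0,"rz":0,"claw":1.5}]'>/dev/null; python3 s.py
python3 - <<'E'
from cell import bot
import cv2,numpy as np
from h import *
print(bot.state()['joint_pos'][2])
c=bot.camera_info('wrist');im,d=bot.get_image('wrist');a,_=bot.get_image('side')
cv2.imwrite("pics/st1.png",np.hstack([cv2.resize(a[150:300,220:370],(400,400),interpolation=cv2.INTER_CUBIC),cv2.resize(im[:,120:520],(400,400))]))
E
```

```text
t 10.12 board x -100.0 y 42.0 h 1.0 rotErr [ 0.001  0.    -0.   ] F board [1.9 0.4 6.7] gap 21.2 j [-0.02 -0.36  2.56  0.09  0.46 -0.16]
2.5577361141181902
```

View pics/st1.png

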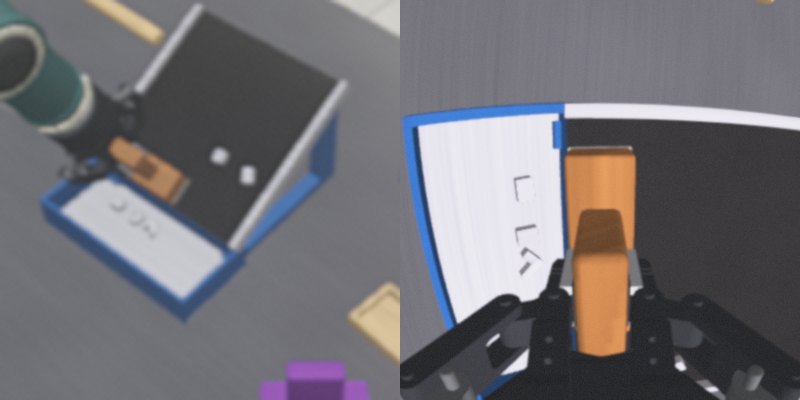

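The picture shows three chips lying in the trough, at (120,205), (135,215) and (150,230) in the left half, and two remaining on the board at (220,155) and (248,175). The fingers are clear of them. Next come lifting, shifting and the second stroke.

```bash
python3 -m handwheel '[{"dx":0,"dy":-4,"dz":0,"rx":0,"ry":0,"rz":0,"claw":1.5},{"dx":4,"dy":-4,"dz":5,"rx":0,"ry":0,"rz":0,"claw":1.5},{"dx":9.2,"dy":-4,"dz":11.5,"rx":0,"ry":0,"rz":0,"claw":1.5},{"dx":9.2,"dy":-4,"dz":11.5,"rx":0,"ry":0,"rz":0,"claw":1.5},{"dx":9.2,"dy":-2,"dz":11.5,"rx":0,"ry":0,"rz":0,"claw":1.5},{"dx":9.2,"dy":-0.5,"dz":11.5,"rx":0,"ry":0,"rz":0,"claw":1.5},{"dx":9.2,"dy":-0.5,"dz":11.5,"rx":0,"ry":0,"rz":0,"claw":1.5}]'>/dev/null; python3 s.py
```

```text
t 11.10 board x 9.4 y -48.8 h 2.7 rotErr [-0.01   0.001  0.002] F board [-2.5  0.9 -2.9] gap 21.6 j [-0.23 -0.18  2.31  0.26  0.57 -0.49]
```

```bash
python3 -m handwheel '[{"dx":0,"dy":0.05,"dz":0,"rx":0.006,"ry":0,"rz":0,"claw":1.5},{"dx":0,"dy":0.05,"dz":0,"rx":0.006,"ry":0,"rz":0,"claw":1.5}]'>/dev/null; python3 s.py
for i in 1 2; do python3 -m handwheel '[{"dx":0,"dy":0.1,"dz":0,"rx":0,"ry":0,"rz":0,"claw":1.5},{"dx":0,"dy":0.1,"dz":0,"rx":0,"ry":0,"rz":0,"claw":1.5}]'>/dev/null; python3 s.py; done
```

```text
t 11.35 board x 13.0 y -49.5 h 4.5 rotErr [0.003 0.    0.   ] F board [-1.6 -0.6 -2.5] gap 21.2 j [-0.24 -0.18  2.31  0.27  0.56 -0.5 ]
t 11.60 board x 13.3 y -49.8 h 3.5 rotErr [0.003 0.    0.   ] F board [-0.8  0.6 -2.9] gap 21.2 j [-0.24 -0.18  2.31  0.27  0.56 -0.5 ]
t 11.85 board x 13.0 y -49.8 h 2.2 rotErr [0.002 0.    0.   ] F board [-1.3 -0.5 -2.2] gap 21.3 j [-0.24 -0.18  2.31  0.27  0.55 -0.5 ]
```

```bash
for i in 1 2; do python3 -m handwheel '[{"dx":0,"dy":0.09,"dz":0,"rx":0,"ry":0,"rz":0,"claw":1.5},{"dx":0,"dy":0.09,"dz":0,"rx":0,"ry":0,"rz":0,"claw":1.5}]'>/dev/null; python3 s.py; done
```

```text
t 12.10 board x 13.1 y -49.8 h 1.3 rotErr [0.002 0.    0.   ] F board [-2.  0. -1.] gap 21.3 j [-0.24 -0.18  2.31  0.27  0.55 -0.5 ]
t 12.35 board x 13.2 y -49.7 h 1.2 rotErr [ 0.002 -0.     0.001] F board [-4.3  1.2  8.8] gap 21.1 j [-0.23 -0.18  2.31  0.27  0.55 -0.5 ]
```

Contact at about 9 N. Second stroke now: 13 to -100 mm.

```bash
python3 -m handwheel '[{"dx":0,"dy":0,"dz":-0.8,"rx":0,"ry":0,"rz":0,"claw":1.5},{"dx":0,"dy":0,"dz":-2,"rx":0,"ry":0,"rz":0,"claw":1.5},{"dx":0,"dy":0,"dz":-3,"rx":0,"ry":0,"rz":0,"claw":1.5},{"dx":0,"dy":0,"dz":-4,"rx":0,"ry":0,"rz":0,"claw":1.5},{"dx":0,"dy":0,"dz":-5,"rx":0,"ry":0,"rz":0,"claw":1.5}]'>/dev/null; python3 s.py
python3 -m handwheel '[{"dx":0,"dy":0,"dz":-1,"rx":0,"ry":0,"rz":0,"claw":1.5},{"dx":0,"dy":0,"dz":-2,"rx":0,"ry":0,"rz":0,"claw":1.5},{"dx":0,"dy":0,"dz":-3,"rx":0,"ry":0,"rz":0,"claw":1.5},{"dx":0,"dy":0,"dz":-4,"rx":0,"ry":0,"rz":0,"claw":1.5}]'>/dev/null; python3 s.py
```

```text
t 12.97 board x -35.0 y -50.6 h 1.3 rotErr [ 0.007  0.    -0.002] F board [ 4.7 -1.5 -0.4] gap 21.6 j [-0.27 -0.24  2.41  0.32  0.52 -0.58]
t 13.47 board x -74.5 y -50.8 h 1.3 rotErr [ 0.008  0.    -0.002] F board [ 1.8  0.6 -0.2] gap 21.2 j [-0.31 -0.29  2.49  0.37  0.51 -0.66]
```

```bash
python3 -m handwheel '[{"dx":0,"dy":0.04,"dz":-0.8,"rx":-0.006,"ry":0,"rz":0,"claw":1.5},{"dx":0,"dy":0.04,"dz":-1.8,"rx":-0.006,"ry":0,"rz":0,"claw":1.5},{"dx":0,"dy":0.04,"dz":-2.6,"rx":-0.006,"ry":0,"rz":0,"claw":1.5},{"dx":0,"dy":0.04,"dz":-2.6,"rx":-0.006,"ry":0,"rz":0,"claw":1.5}]'>/dev/null; python3 s.py
python3 - <<'E'
from cell import bot
import cv2,numpy as np
from h import *
print(bot.state()['joint_pos'][2])
im,d=bot.get_image('wrist');a,_=bot.get_image('side')
cv2.imwrite("pics/st2.png",np.hstack([cv2.resize(a[150:300,220:370],(400,400),interpolation=cv2.INTER_CUBIC),cv2.resize(im[:,120:520],(400,400))]))
E
```

```text
t 13.97 board x -99.8 y -51.2 h 1.2 rotErr [ 0.003  0.001 -0.003] F board [ 3.5 -2.  10.1] gap 21.1 j [-0.34 -0.32  2.53  0.39  0.51 -0.71]
2.532316605533818
```

View pics/st2.png

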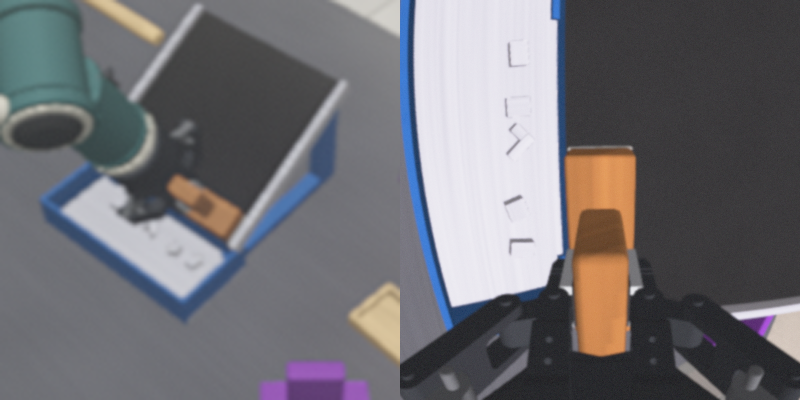

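The picture shows all five chips in the trough, at (517,52), (517,107), (518,138), (513,207) and (521,246) in the right half, and an empty board face. Now I lift away and return.

```bash
python3 -m handwheel '[{"dx":0,"dy":-4,"dz":1,"rx":0,"ry":0,"rz":0,"claw":1.5},{"dx":0,"dy":-8,"dz":5,"rx":0,"ry":0,"rz":0,"claw":1.5},{"dx":0,"dy":-12,"dz":10,"rx":0,"ry":0,"rz":0,"claw":1.5},{"dx":0,"dy":-12,"dz":10,"rx":0,"ry":0,"rz":0,"claw":1.5}]'
python3 - <<'E'
from h import *
from cell import bot
st=bot.state();show(st);go([522.1,-350.9,200],q2R(np.array([-.48224,.48214,-.51682,.51757])),st)
E
```

```text
time_s: 14.58
ee_pos: [473.8, -60.8, 259.9]
eef_rot: [0.627, -0.376, 0.349, -0.586]
wrist_force: [1.5, -0.2, -3.0]
finger_gap: 21.4
t 14.57 board x 2.9 y -50.8 h 122.9 rotErr [ 0.005 -0.002 -0.002] F board [-0.1 -0.3 -3.4] gap 21.4 j [-0.3  -0.44  2.3   0.23  0.83 -0.48]
dx 29.25 dy 6.69 dz -0.37 rx -0.492 ry 0.136 rz -0.032
```

```bash
python3 -m handwheel '[{"dx":29.25,"dy":6.69,"dz":-0.37,"rx":-0.492,"ry":0.136,"rz":-0.032,"claw":1.5},{"dx":29.25,"dy":6.69,"dz":-0.37,"rx":-0.492,"ry":0.136,"rz":-0.032,"claw":1.5},{"dx":29.25,"dy":6.69,"dz":-0.37,"rx":-0.492,"ry":0.136,"rz":-0.032,"claw":1.5},{"dx":29.25,"dy":6.69,"dz":-0.37,"rx":-0.492,"ry":0.136,"rz":-0.032,"claw":1.5},{"dx":29.25,"dy":6.69,"dz":-0.37,"rx":-0.492,"ry":0.136,"rz":-0.032,"claw":1.5},{"dx":29.25,"dy":6.69,"dz":-0.37,"rx":-0.492,"ry":0.136,"rz":-0.032,"claw":1.5},{"dx":29.25,"dy":6.69,"dz":-0.37,"rx":-0.492,"ry":0.136,"rz":-0.032,"claw":1.5},{"dx":29.25,"dy":6.69,"dz":-0.37,"rx":-0.492,"ry":0.136,"rz":-0.032,"claw":1.5},{"dx":29.25,"dy":6.69,"dz":-0.37,"rx":-0.492,"ry":0.136,"rz":-0.032,"claw":1.5}]'
python3 - <<'E'
from h import *
from cell import bot
c=bot.camera_info('wrist');st=bot.state();im,d=bot.get_image('wrist');cv2.imwrite("pics/ret.png",im)
go([521.6,-350.9,64],q2R(np.array([-.48224,.48214,-.51682,.51757])),bot.state())
E
```

```text
time_s: 15.7
ee_pos: [518.3, -348.7, 193.6]
eef_rot: [0.481, -0.484, 0.519, -0.515]
wrist_force: [-0.2, 0.1, -2.7]
finger_gap: 21.0
dx 0.19 dy 12.97 dz 0.43 rx 0.008 ry 0.001 rz -0.002
```

View pics/ret.png

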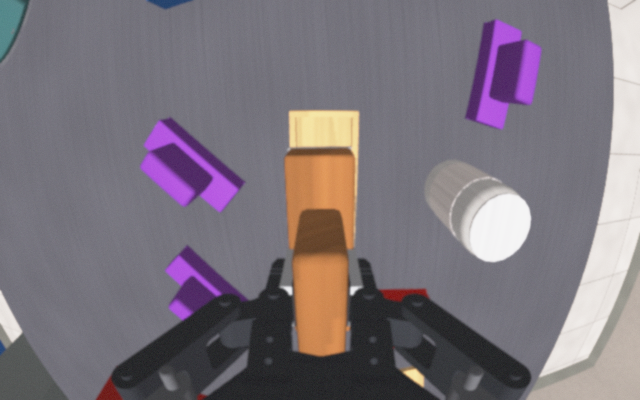

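The scraper sits square in the jaws, over the holder at (323,150). I descend, correcting the position.

```bash
python3 -m handwheel '[{"dx":0.1,"dy":6,"dz":0.3,"rx":0.004,"ry":0,"rz":0,"claw":1.5},{"dx":0.1,"dy":11.2,"dz":0.3,"rx":0.004,"ry":0,"rz":0,"claw":1.5},{"dx":0.1,"dy":11.2,"dz":0.3,"rx":0.004,"ry":0,"rz":0,"claw":1.5},{"dx":0.1,"dy":11.2,"dz":0.3,"rx":0.004,"ry":0,"rz":0,"claw":1.5}]'
python3 - <<'E'
from h import *
from cell import bot
st=bot.state();go([521.6,-350.9,57.5],q2R(np.array([-.48224,.48214,-.51682,.51757])),st)
E
```

```text
time_s: 16.25
ee_pos: [521.6, -351.5, 83.2]
eef_rot: [0.482, -0.483, 0.518, -0.517]
wrist_force: [0.2, -0.5, -1.8]
finger_gap: 21.2
dx -0.06 dy 2.57 dz 0.00 rx 0.003 ry 0.000 rz -0.001
```

```bash
python3 -m handwheel '[{"dx":-0.05,"dy":1,"dz":0,"rx":0.002,"ry":0,"rz":0,"claw":1.5},{"dx":-0.05,"dy":1.9,"dz":0,"rx":0.002,"ry":0,"rz":0,"claw":1.5},{"dx":-0.05,"dy":2.4,"dz":0,"rx":0.002,"ry":0,"rz":0,"claw":1.5},{"dx":-0.05,"dy":2.4,"dz":0,"rx":0.002,"ry":0,"rz":0,"claw":1.5}]'; for i in 1 2; do python3 -m handwheel '[{"dx":0,"dy":0.1,"dz":0,"rx":0,"ry":0,"rz":0,"claw":1.5},{"dx":0,"dy":0.1,"dz":0,"rx":0,"ry":0,"rz":0,"claw":1.5}]'|sed -n '2p;4p';done
```

```text
time_s: 16.75
ee_pos: [520.1, -350.4, 56.9]
eef_rot: [0.482, -0.482, 0.518, -0.516]
wrist_force: [0.2, 0.3, -2.7]
finger_gap: 21.3
ee_pos: [520.4, -350.5, 56.4]
wrist_force: [-0.9, 0.3, -1.9]
ee_pos: [520.4, -350.5, 56.4]
wrist_force: [-2.3, 1.6, 4.4]
```

Floor contact at the same height as at the pick-up. I release and retreat straight up.

```bash
python3 -m handwheel '[{"dx":0,"dy":0,"dz":0,"rx":0,"ry":0,"rz":0,"claw":4},{"dx":0,"dy":0,"dz":0,"rx":0,"ry":0,"rz":0,"claw":8},{"dx":0,"dy":0,"dz":0,"rx":0,"ry":0,"rz":0,"claw":8.4},{"dx":0,"dy":0,"dz":0,"rx":0,"ry":0,"rz":0,"claw":8.4},{"dx":0,"dy":0,"dz":0,"rx":0,"ry":0,"rz":0,"claw":8.4},{"dx":0,"dy":-4,"dz":0,"rx":0,"ry":0,"rz":0,"claw":8.4},{"dx":0,"dy":-10,"dz":0,"rx":0,"ry":0,"rz":0,"claw":8.4},{"dx":0,"dy":-16,"dz":0,"rx":0,"ry":0,"rz":0,"claw":8.4},{"dx":0,"dy":-20,"dz":0,"rx":0,"ry":0,"rz":0,"claw":8.4},{"dx":0,"dy":-20,"dz":0,"rx":0,"ry":0,"rz":0,"claw":8.4}]'
python3 - <<'E'
from h import *
from cell import bot
np.set_printoptions(precision=1,suppress=True)
c=bot.camera_info('wrist');im,d=bot.get_image('wrist')
a,_=bot.get_image('side');s,_=bot.get_image('scene');np.savez("wf.npz",im=im,d=d,**{k:np.array(v) for k,v in c.items()})
z=load("wf");W=wcloud(z);hsv=cv2.cvtColor(im,cv2.COLOR_BGR2HSV);near=(abs(W[...,0]-522)<60)&(abs(W[...,1]+351)<90)
m=near&(W[...,2]>77)&(W[...,2]<93)&(hsv[...,0]>8)&(hsv[...,0]<17);v,u=np.nonzero(m);q=whit(z,np.stack([u,v],-1),np.array([0,0,86.]),np.array([0,0,1.]))[:,:2].astype(np.float32);print("fin",np.median(W[m],0),cv2.minAreaRect(q))
o=cv2.imread("pics/side0.png");o2=cv2.imread("pics/scene0.png")
for n,p,b,bx in(("tin",a,o,(385,215,435,270)),("vblock",a,o,(205,165,238,195)),("hammer",a,o,(225,128,285,170)),("hammer2",s,o2,(395,275,515,330)),("tin2",s,o2,(190,188,225,238)),("vb2",s,o2,(425,220,465,260))):
    sl=(slice(bx[1],bx[3]),slice(bx[0],bx[2]));print(n,cv2.absdiff(p[sl],b[sl]).mean())
cv2.imwrite("pics/fin.png",np.vstack([np.hstack([cv2.resize(a[140:310,220:450],(400,296)),cv2.resize(im,(400,250))[:250] if 0 else cv2.resize(im,(400,296))]),cv2.resize(s[150:340,170:530],(800,300)) ]))
E
```

```text
time_s: 18.5
ee_pos: [523.0, -352.4, 260.9]
eef_rot: [-0.483, 0.482, -0.515, 0.52]
wrist_force: [0.6, -0.8, 0.8]
finger_gap: 83.9
fin [ 522.2 -349.6   84.9] ((522.1035766601562, -349.52862548828125), (59.92916488647461, 21.5268611907959), 86.3680648803711)
tin 5.88
vblock 6.275757575757575
hammer 4.163492063492064
hammer2 0.9740909090909091
tin2 1.0805714285714285
vb2 0.9877083333333333
```

View pics/fin.png

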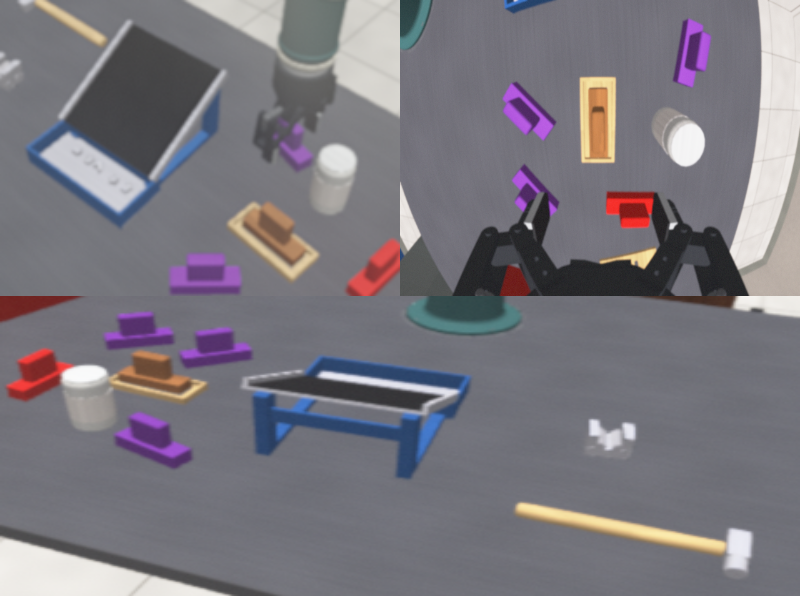

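All five chips lie in the trough at (75–128,152–188), the board is clear, and the scraper stands in its holder at (275,230) in the upper-left panel. Tin, V-block and hammer look unchanged.

```bash
python3 -c "
from cell import bot
print(bot.finish_job())"
```

```text
the job is handed in; nothing more can be done
None
```

The job is done and handed in at about 18.7 s of the 61 s. I gripped the scraper by its fin and set it flat on the board. Two strokes pushed the chips into the trough: three at board y = +42 mm, two at y = -51 mm. Then I stood the scraper back in its holder, let go and retreated.

**Final pictures:** all five chips are in the trough and the board face is clear. The scraper is upright in the holder, its fin top at 85 mm and within 1 mm of where it started. The fingers never came near the chips.

**Forces and joints:** the highest wrist force in my readings between moves was about 26 N, when first pressing on the board. Joint 3 reached 2.56 rad against its 2.57 limit, so I ended both strokes with the scraper's leading face about 2 mm short of the lower edge; every chip fell anyway.

**One check disagreed:** comparing pictures from before and after, the scene camera showed no change at the tin, V-block and hammer (about 1 grey level). The side camera showed 4–6 levels at all three. Nothing has visibly moved in either view and the arm never went near the V-block or hammer, so I put this down to a slight shift or noise in the side camera, but I did not confirm it.

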